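# Release the large plaster balls with the rocking lever

### The job

Two ball dispensers of the same make stand on the studio table, one loaded with three large plaster balls and the other with three small ones. With the fingertips, press down the raised pad of the rocking lever on the dispenser with the large balls, so that its gate lifts and all three large balls roll out into its tray, then let the lever come back up so that the gate is shut. Do not touch any ball or press the other dispenser's lever, and leave the other things on the table where they are.

Things in the scene. Friction and masses are not known exactly. Their poses are not given: they have to be found in the camera images.
- dispenser_large: Plywood ball dispenser fixed to the table, loaded with the three large balls. Origin: on the table, near the middle of its footprint (own x -115 to 125, y -110 to 120 mm). Open chute 40 mm wide along x at y = 70 mm, from x = 125 mm falling 9 degrees to x = 0; walls 70 mm high, end wall 80 mm. Gate across its low end at x = -5 mm. Lever along y, pivot at x = -5, y = -15 mm, 98 mm high.
- lever_large (a joint): Rocking lever of the dispenser with the three large balls, hinged about the dispenser's x axis between cheeks 110 mm high. 0 rad: at rest, gate shut, pad up; grows as the pad is pressed, to the stop at 0.5 (gate fully up, pad 37 mm lower). A large ball passes the gate from about 0.35. A spring returns it to 0: about 3 N at the pad to start, 7 N at the stop.
- tray_large (a point): Middle of the floor of the catch tray of the dispenser with the three large balls, beyond the gate: inside it spans the dispenser's x -110 to -2, y 25 to 115 mm; floor about 10 mm above the table, walls 42 mm. A ball still in the chute has its centre at least 42 mm high.
- pad_large (a point): Press pad on the raised end of the lever of the dispenser with the three large balls: wooden plate 34 x 34 x 8 mm, 75 mm from the pivot. This point: centre of its top face, about 126 mm above the table at rest, free space below. Its outer (dispenser's -y) edge tilts up 0.25 rad at rest, down 0.25 rad fully pressed; its centre travels almost straight down.
- dispenser_small: Plywood ball dispenser fixed to the table, loaded with the three small balls. Origin: on the table, near the middle of its footprint (own x -115 to 125, y -110 to 120 mm). Open chute 40 mm wide along x at y = 70 mm, from x = 125 mm falling 9 degrees to x = 0; walls 70 mm high, end wall 80 mm. Gate across its low end at x = -5 mm. Lever along y, pivot at x = -5, y = -15 mm, 98 mm high.
- lever_small (a joint): Rocking lever of the dispenser with the three small balls, hinged about the dispenser's x axis between cheeks 110 mm high. 0 rad: at rest, gate shut, pad up; grows as the pad is pressed, to the stop at 0.5 (gate fully up, pad 37 mm lower). A large ball passes the gate from about 0.35. A spring returns it to 0: about 3 N at the pad to start, 7 N at the stop.
- tray_small (a point): Middle of the floor of the catch tray of the dispenser with the three small balls, beyond the gate: inside it spans the dispenser's x -110 to -2, y 25 to 115 mm; floor about 10 mm above the table, walls 42 mm. A ball still in the chute has its centre at least 42 mm high.
- pad_small (a point): Press pad on the raised end of the lever of the dispenser with the three small balls: wooden plate 34 x 34 x 8 mm, 75 mm from the pivot. This point: centre of its top face, about 126 mm above the table at rest, free space below. Its outer (dispenser's -y) edge tilts up 0.25 rad at rest, down 0.25 rad fully pressed; its centre travels almost straight down.
- ball_large1_center (a point): Centre of a large cast plaster ball, 36 mm across, 32 to 45 g, number 1 from the gate in the chute.
- ball_large1: The same ball; its origin is a point on its surface and turns with it, so use the centre point.
- ball_large2_center (a point): Centre of a large cast plaster ball, 36 mm across, 32 to 45 g, number 2 from the gate in the chute.
- ball_large2: The same ball; its origin is a point on its surface and turns with it, so use the centre point.
- ball_large3_center (a point): Centre of a large cast plaster ball, 36 mm across, 32 to 45 g, number 3 from the gate in the chute.
- ball_large3: The same ball; its origin is a point on its surface and turns with it, so use the centre point.
- ball_small1_center (a point): Centre of a small cast plaster ball, 24 mm across, about 10 g, number 1 from the gate in the other chute.
- ball_small1: The same ball; its origin is a point on its surface and turns with it, so use the centre point.
- ball_small2_center (a point): Centre of a small cast plaster ball, 24 mm across, about 10 g, number 2 from the gate in the other chute.
- ball_small2: The same ball; its origin is a point on its surface and turns with it, so use the centre point.
- ball_small3_center (a point): Centre of a small cast plaster ball, 24 mm across, about 10 g, number 3 from the gate in the other chute.
- ball_small3: The same ball; its origin is a point on its surface and turns with it, so use the centre point.
- jar: Glass jar with white cap, 70 mm across, 100 mm tall; bystander.
- paint_bottle: Orange paint bottle, 60 mm across, 170 mm tall; bystander.
- mug: White mug, 80 mm across, 90 mm tall; bystander.
- spatula: Modelling spatula about 200 mm long lying on the table; bystander.

How it is judged (in metres and radians):
On the way, in this order (a step that is already met when the one before it is completed fails the run):
1. the pad of the large-ball dispenser is pressed down by the fingers and its gate is lifted (value of joint lever_large above 0.25 rad and contact force between the fingers and lever_large_c2 above 0.5 N), for 0.05 s.
2. all three large balls are in its tray (x of ball_large1_center in the frame of dispenser_large between -0.115 and -0.01 m and y of ball_large1_center in the frame of dispenser_large between 0.02 and 0.12 m and z of each of ball_large1_center, ball_large2_center, ball_large3_center in the frame of dispenser_large below 0.045 m and x of ball_large2_center in the frame of dispenser_large between -0.115 and -0.01 m and y of ball_large2_center in the frame of dispenser_large between 0.02 and 0.12 m and x of ball_large3_center in the frame of dispenser_large between -0.115 and -0.01 m and y of ball_large3_center in the frame of dispenser_large between 0.02 and 0.12 m), for 0.2 s.
At the end, for the whole second after the job is handed in: All three large balls lie in their dispenser's tray, at rest (under 50 mm/s); both levers are back up (under 0.05 rad, gates shut); the small balls are still in their chute (all of step 2 and linear speed of each of ball_large1, ball_large2, ball_large3 below 0.05 m/s and x of ball_small1_center in the frame of dispenser_small between 0.003 and 0.125 m and y of ball_small1_center in the frame of dispenser_small between 0.045 and 0.095 m and z of each of ball_small1_center, ball_small2_center, ball_small3_center in the frame of dispenser_small above 0.03 m and x of ball_small2_center in the frame of dispenser_small between 0.003 and 0.125 m and y of ball_small2_center in the frame of dispenser_small between 0.045 and 0.095 m and x of ball_small3_center in the frame of dispenser_small between 0.003 and 0.125 m and y of ball_small3_center in the frame of dispenser_small between 0.045 and 0.095 m and value of joint each of lever_large, lever_small below 0.05 rad); the robot touches nothing.
It fails at once if the lever of the dispenser with the small balls is pressed (value of joint lever_small above 0.12 rad).
It fails at once if a ball is touched by the robot (contact force between any of the fingers, the arm and ball_large1 above 1 N or contact force between any of the fingers, the arm and ball_large2 above 1 N or contact force between any of the fingers, the arm and ball_large3 above 1 N or contact force between any of the fingers, the arm and ball_small1 above 1 N or contact force between any of the fingers, the arm and ball_small2 above 1 N or contact force between any of the fingers, the arm and ball_small3 above 1 N).
It fails at once if a ball is lifted (height (world z) of any of ball_large1_center, ball_large2_center, ball_large3_center, ball_small1_center, ball_small2_center, ball_small3_center above 0.12 m).
It fails at once if a bystander is moved more than 20 mm (distance of any of jar, paint_bottle, mug, spatula from where it was at the start of the episode above 0.02 m).
It also fails if it takes over 35 s, if anything falls off the work surface, if the arm or the gripper's body presses on something with over 40 N, if the wrist force passes 120 N, or if a joint passes its speed limit or range.

### The arm

A 6-joint arm with a two-finger parallel gripper is mounted at the origin on the work surface. World frame = base frame: x ahead of the robot, y to its left, z up, the work surface at z = 0. Lengths are in mm, angles in rad, forces in N, time in s.
With the tool pointing down it reaches from about 350 to 775 mm from the base axis. Payload 7.3 kg.
Tool frame: the origin (TCP) lies between the finger pads; the fingertips stand bot.tips_ahead ahead of it and the grasp point (between the pads) lies 6 mm ahead of it (bot.tips_ahead is the distance from the TCP to the fingertips, in mm); z points along the fingers, y is the line along which they close (so a half turn about z gives the same grasp; the last joint's range is limited). The gripper opens to 92 mm and grips with 3 to 60 N. Pads are 19 mm wide; open, the fingers measure 130 mm over their backs; the gripper's body (75 mm by 190 mm) begins 47 mm behind the grasp point.
Start: joints at [-1.294, 0.342, 1.524, -0, 1.275, -0.146], TCP at [215.439, -478.778, 251.741] pointing down, gripper open.
Joint ranges: [-2.53, 2.53], [-0.77, 2.02], [0.04, 2.7], [-1, 4.14], [0.28, 2.66], [-3.11, 3.11]. Speed limits (rad/s): [2.57, 2.57, 3.14, 3.14, 3.14, 3.14].

### API

Orientations are given as [roll, pitch, yaw] about the fixed x, y, z axes, in that order (R = Rz(yaw) Ry(pitch) Rx(roll)).
In Python, from plant import bot gives the robot as it stands. The module is installed in compiled form; this text tells all that it offers.
- The arm moves only by the tool step_arm, never from a script. Its argument "targets" is one flat list of numbers, 7 for each row, row after row: the opening, from 0 (shut) to 1 (fully open), then the shift along the tool's x, y, z each as a share of 100 mm, from -1 to 1, then the turn, a rotation vector about the tool's x, y, z each as a share of pi/4 rad, from -1 to 1. A call has 1 to 20 rows; each row is the pose to reach, as a shift and turn from the pose commanded when the call began, along the tool's axes at that moment; what a row does not reach only later rows make up. A row lasts 1/8 s, in which the tool goes at most 62.5 mm and 10.7 degrees, less where a joint would pass 70% of its speed; a pose out of reach is approached as far as the arm can. A call with a number of a shift or a turn outside -1 to 1 is refused whole. A call with a gripper value outside its range is refused whole. The fingers move at their own pace and stop on an object; the grip force is fixed at half the most. Time passes only in rows, so rows that repeat a pose let the fingers close. It gives the time, the measured TCP pose, the force, the opening and the grip force at its end, in the units of the state.
- bot.get_obs(): the state, without advancing time (a new reading comes with each control period).
- bot.capture(name): name is "side" or "top"; returns (picture, depth): 400x640x3 uint8, blue, green, red; 400x640 float32, mm along the optical axis (not along the pixel's ray), 0 where there is no reading.
- bot.camera_info(name): a dict with "fx", "fy", "cx", "cy" (pixels), "camera_from_world" (4x4, takes a point from world to camera coordinates). Camera axes: x right, y down, z forward; pixel columns grow to the right and rows downward; lengths in mm; the calibration is good to about 2 mm. A picture is of the moment at which its call begins. camera_info takes no time and is no camera call.
- bot.close_job(): hands the job in; it is judged then, once.
The state is a dict: "time": time; "joint_positions": joint angles; "dq": joint speeds; "tau": joint torques, N m; "tool_pos": TCP position; "tcp_rot": TCP orientation; "contact_force": force on the tool from outside, world axes, zero at the start; "moment": the same for the moment, N m; "grip_width": finger opening in mm; "finger_force": force on a finger pad.
Only numpy, scipy, OpenCV 4.12 (cv2) and the standard library are available. Lean on these libraries where they do the work, as an engineer would, in place of code of your own. Each camera call takes 0.05 s, during which the arm holds its last target. There are 200 camera calls.

## Working session

There is one attempt and no reset: what is moved stays moved. The work goes in short steps, Python scripts to look and compute and a tool call to move; the robot and the scene stay as the last step left them, time stands still between calls to the robot, and variables do not carry over. Pictures are saved under pics/ and viewed, at most 10 in all, crops included, and the job is handed in when it is done.

Besides the shell and the picture viewer there is one more tool, called after "Request:" by a JSON object that holds its "method" and its "body", one argument or row to a line. step_arm: Moves the arm, as the interface text tells. Shift numbers are shares of 100 mm and turn numbers shares of pi/4 rad, none past 1 either way. Its arguments: {"type":"object","properties":{"targets":{"type":"array"}},"required":["targets"]}

```bash
mkdir -p pics; cat > h.py <<'E'
import numpy as np, cv2
from plant import bot
def world(name,u,v,depth,r=1):
    i=bot.camera_info(name); w=depth[v-r:v+r+1,u-r:u+r+1]; d=np.median(w[w>0])
    p=np.array([(u-i["cx"])*d/i["fx"],(v-i["cy"])*d/i["fy"],d,1])
    return (np.linalg.inv(i["camera_from_world"])@p)[:3]
E
python3 - <<'E'
from h import *
for n in("top","side"):
    p,d=bot.capture(n); cv2.imwrite(f"pics/{n}0.png",p); np.save(f"{n}0.npy",d)
o=bot.get_obs(); print(o["time"],o["tool_pos"],o["tcp_rot"],o["contact_force"],bot.tips_ahead)
E
```

```text
0.1 [ 215.34481595 -478.45083457  251.10831588] [-3.14020458e+00 -2.08631454e-04  4.22770172e-01] [ 0.28832384  0.66467319 -0.13912329] 25.0
```

View pics/top0.png

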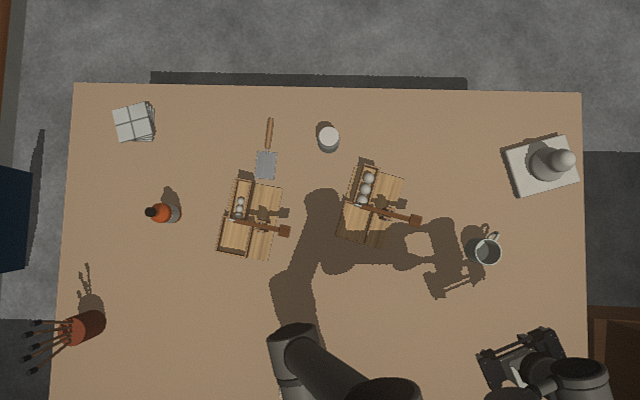

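View pics/side0.png

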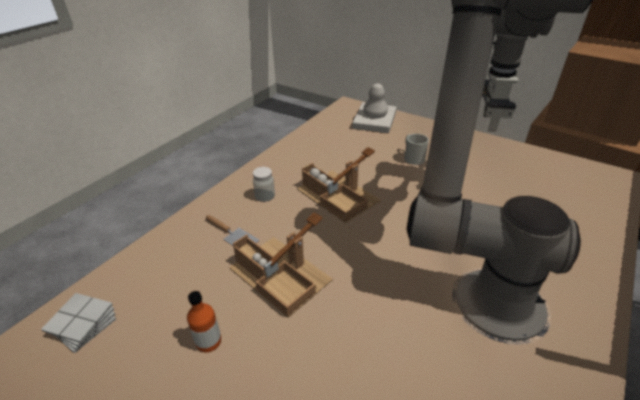

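The top view shows the large balls in the right-hand dispenser, in its chute near (366,188), with its pad near (415,220). The small balls are in the left one, with its pad near (285,231). I'll enlarge the right dispenser.

```bash
python3 - <<'E'
from h import *
p=cv2.imread("pics/top0.png"); d=np.load("top0.npy")
cv2.imwrite("pics/c1.png",cv2.resize(p[140:260,310:450],None,fx=5,fy=5,interpolation=cv2.INTER_CUBIC))
i=bot.camera_info("top")
H=np.zeros(d.shape)
v,u=np.mgrid[150:255,330:430]; z=d[150:255,330:430]
P=np.stack([(u-i["cx"])*z/i["fx"],(v-i["cy"])*z/i["fy"],z,np.ones_like(z)],-1)@np.linalg.inv(i["camera_from_world"]).T
m=(P[...,2]>112)&(P[...,2]<140)&(u>400)&(z>0)
print(m.sum(),P[m].mean(0),np.c_[u[m],v[m],P[m][:,:3]].round()[::4].astype(int).tolist())
for q in[(415,220),(400,216),(385,212),(370,207),(369,178),(365,188),(362,198)]:print(q,world("top",*q,d).round())
E
```

```text
177 [ 534.67020296 -274.19934554  123.04453183    1.        ] [[401, 214, 551, -241, 113], [414, 214, 551, -277, 119], [411, 215, 548, -269, 119], [415, 215, 548, -279, 126], [401, 216, 545, -241, 112], [407, 216, 545, -258, 114], [413, 216, 545, -273, 123], [417, 216, 546, -285, 124], [421, 216, 546, -295, 132], [405, 217, 542, -251, 118], [409, 217, 542, -263, 119], [413, 217, 542, -273, 127], [417, 217, 543, -284, 127], [421, 217, 543, -295, 130], [406, 218, 539, -255, 115], [410, 218, 539, -264, 125], [414, 218, 540, -276, 125], [418, 218, 540, -287, 128], [422, 218, 540, -298, 130], [405, 219, 536, -252, 114], [409, 219, 536, -263, 119], [413, 219, 537, -273, 125], [417, 219, 537, -284, 126], [421, 219, 537, -295, 129], [408, 220, 533, -261, 116], [412, 220, 534, -271, 123], [416, 220, 534, -281, 128], [420, 220, 534, -293, 128], [411, 221, 531, -268, 122], [415, 221, 531, -279, 125], [419, 221, 531, -289, 130], [410, 222, 528, -265, 123], [414, 222, 528, -275, 129], [418, 222, 528, -287, 126], [409, 223, 525, -263, 117], [413, 223, 525, -273, 127], [417, 223, 525, -284, 128], [409, 224, 522, -263, 120], [413, 224, 522, -273, 125], [417, 224, 522, -284, 127], [411, 225, 519, -268, 123], [415, 225, 519, -279, 126], [419, 225, 520, -289, 130], [417, 226, 517, -285, 126], [419, 227, 514, -290, 128]]
(415, 220) [ 534. -279.  125.]
(400, 216) [ 545. -238.  110.]
(385, 212) [ 556. -196.   98.]
(370, 207) [ 570. -152.   88.]
(369, 178) [ 659. -148.   80.]
(365, 188) [ 629. -137.   75.]
(362, 198) [ 598. -129.   70.]
```

View pics/c1.png

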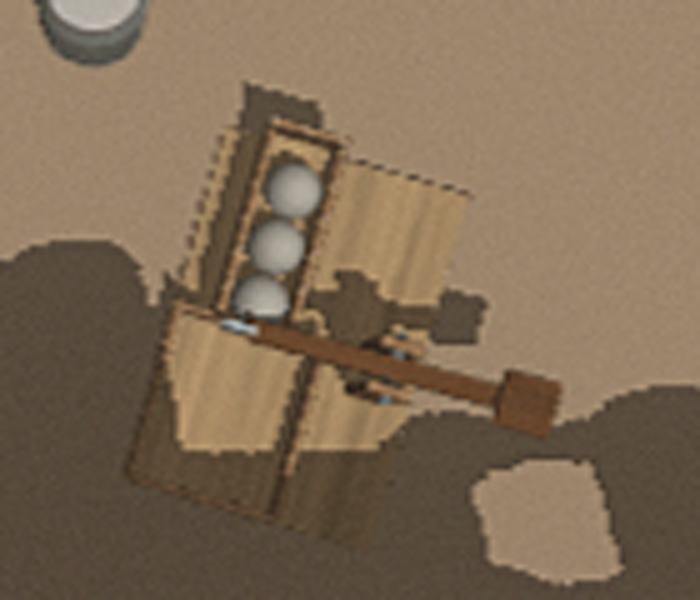

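The crop shows the pad of the large dispenser centred at crop (529,403), which is full-image (415.8,220.6). That gives a pad top of about (533,-281,126), matching the stated 126 mm height, and a reach of about 600 mm. The lever runs along world (-0.27,-0.96). I want tool y along dispenser x, so yaw 1.29. I'll move above the pad with the fingers shut.

Request:
{"method": "step_arm", "body": {
  "targets": [0, 0.6, -0.08, 0, 0, 0, 0, 0, 1, -0.13, 0, 0, 0, 0]
}}

```text
time: 0.35
tool_pos: [302.3, -424.8, 251.3]
tcp_rot: [-3.141, -0.0, 0.422]
contact_force: [-0.5, -0.2, 0.8]
grip_width: 76.2
finger_force: 0.0
```

Request:
{"method": "step_arm", "body": {
  "targets": [0, 0.6, -0.08, 0, 0, 0, 0, 0, 1, -0.13, 0, 0, 0, 0]
}}

```text
time: 0.6
tool_pos: [388.8, -371.4, 251.4]
tcp_rot: [-3.141, -0.0, 0.424]
contact_force: [0.2, 0.6, 0.5]
grip_width: 56.5
finger_force: 0.0
```

Request:
{"method": "step_arm", "body": {
  "targets": [0, 0.6, -0.08, 0, 0, 0, 0, 0, 1, -0.13, 0, 0, 0, 0]
}}

```text
time: 0.85
tool_pos: [474.7, -318.4, 251.3]
tcp_rot: [-3.141, 0.0, 0.424]
contact_force: [-0.9, -0.4, -0.5]
grip_width: 36.3
finger_force: 0.0
```

Request:
{"method": "step_arm", "body": {
  "targets": [0, 0.4, -0.06, 0, 0, 0, -0.2, 0, 0.7, -0.11, 0, 0, 0, -0.4, 0, 0.7, -0.11, 0, 0, 0, -0.6, 0, 0.7, -0.11, 0, 0, 0, -0.8, 0, 0.7, -0.11, 0, 0, 0, -1, 0, 0.7, -0.11, 0, 0, 0, -1, 0, 0.7, -0.11, 0, 0, 0, -1]
}}

```text
time: 1.72
tool_pos: [532.3, -281.3, 251.5]
tcp_rot: [-3.141, -0.0, 1.205]
contact_force: [-0.2, -0.3, -0.0]
grip_width: 0.4
finger_force: 0.0
```

Request:
{"method": "step_arm", "body": {
  "targets": [0, 0, 0, 0.4, 0, 0, -0.11, 0, 0, 0, 0.8, 0, 0, -0.11, 0, 0, 0, 0.8, 0, 0, -0.11]
}}

```text
time: 2.1
tool_pos: [530.8, -280.4, 168.9]
tcp_rot: [-3.135, -0.002, 1.293]
contact_force: [-0.8, 0.5, -0.0]
grip_width: 0.5
finger_force: 0.0
```

```bash
python3 - <<'E'
from h import *
p,d=bot.capture("side"); cv2.imwrite("pics/s1.png",cv2.resize(p[110:240,270:430],None,fx=4,fy=4,interpolation=cv2.INTER_CUBIC))
o=bot.get_obs(); print(o["tool_pos"],o["tcp_rot"],o["contact_force"])
E
```

```text
[ 531.98029411 -281.17963501  171.28937815] [-3.13942023e+00 -6.78271502e-04  1.29307847e+00] [-0.77312658  0.51737395 -0.15468025]
```

View pics/s1.png

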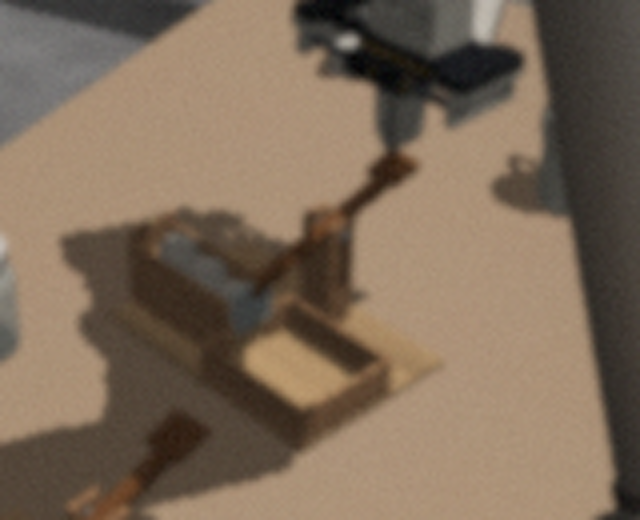

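The fingertips at crop (400,145) hang right above the pad at crop (393,167), so I'll press.

Request:
{"method": "step_arm", "body": {
  "targets": [0, 0, 0, 0.2, 0, 0, 0, 0, 0, 0, 0.3, 0, 0, 0, 0, 0, 0, 0.4, 0, 0, 0, 0, 0, 0, 0.5, 0, 0, 0, 0, 0, 0, 0.5, 0, 0, 0, 0, 0, 0, 0.5, 0, 0, 0, 0, 0, 0, 0.5, 0, 0, 0, 0, 0, 0, 0.5, 0, 0, 0, 0, 0, 0, 0.5, 0, 0, 0, 0, 0, 0, 0.5, 0, 0, 0, 0, 0, 0, 0.5, 0, 0, 0, 0, 0, 0, 0.5, 0, 0, 0]
}}

```text
time: 3.65
tool_pos: [533.0, -282.3, 123.2]
tcp_rot: [3.139, 0.002, 1.294]
contact_force: [-0.6, -3.5, 6.7]
grip_width: 0.4
finger_force: 3.2
```

```bash
python3 - <<'E'
from h import *
p,d=bot.capture("side"); cv2.imwrite("pics/s2.png",cv2.resize(p[110:240,270:430],None,fx=4,fy=4,interpolation=cv2.INTER_CUBIC))
o=bot.get_obs(); print(o["tool_pos"],o["tcp_rot"],o["contact_force"])
E
```

```text
[ 533.04706473 -282.34771086  123.19953185] [3.13869370e+00 1.62019199e-03 1.29422213e+00] [-0.69633182 -3.43979377  6.73372656]
```

View pics/s2.png

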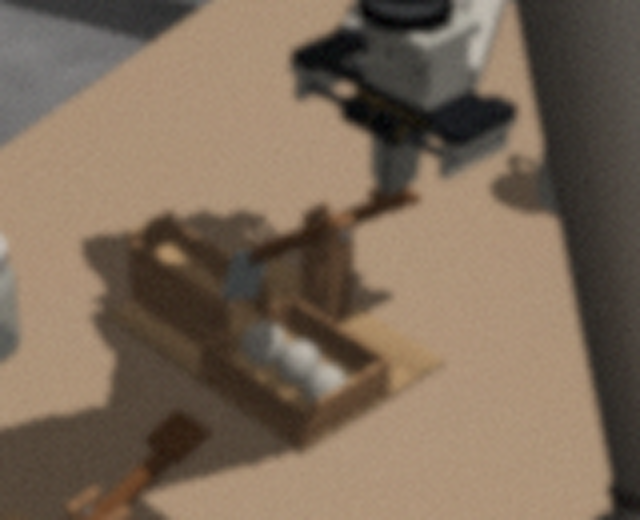

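All three balls are out in the tray, at crop (265,342), (298,357) and (327,380), and the gate at (243,275) is up. I'll measure where ball 3 is relative to the gate before lowering it.

```bash
python3 - <<'E'
from h import *
p,d=bot.capture("side")
ex=np.array([.962,-.272]);ey=np.array([.272,.962])
pad=np.array([533,-281]); org=pad-(-5*ex-90*ey)
for c in[(265,342),(298,357),(327,380)]:
    w=world("side",270+c[0]//4,110+c[1]//4,d); q=w[:2]-org; print(w.round(),(q@ex).round(),(q@ey).round())
i=bot.camera_info("side"); print(np.linalg.inv(i["camera_from_world"])[:3,3])
E
```

```text
[ 551. -111.   41.] -34.0 78.0
[ 517. -105.   42.] -68.0 75.0
[484. -93.  41.] -103.0 78.0
[  4.2347001  785.7594482  856.03421867]
```

Ball centres come out at about x = -24, -58 and -93 mm in the dispenser frame, all in the tray and clear of the gate. I'll release gently and lift off.

Request:
{"method": "step_arm", "body": {
  "targets": [0, 0, 0, -0.08, 0, 0, 0, 0, 0, 0, -0.16, 0, 0, 0, 0, 0, 0, -0.24, 0, 0, 0, 0, 0, 0, -0.32, 0, 0, 0, 0, 0, 0, -0.4, 0, 0, 0, 0, 0, 0, -0.5, 0, 0, 0, 0, 0, 0, -0.8, 0, 0, 0, 0, 0, 0, -1, 0, 0, 0, 0, 0, 0, -1, 0, 0, 0, 0, 0, 0, -1, 0, 0, 0, 0, 0, 0, -1, 0, 0, 0, 0, 0, 0, -1, 0, 0, 0]
}}

```text
time: 5.25
tool_pos: [532.1, -281.2, 220.9]
tcp_rot: [-3.14, -0.0, 1.295]
contact_force: [-0.6, -0.2, -0.6]
grip_width: 0.3
finger_force: 0.0
```

```bash
python3 - <<'E'
from h import *
p,d=bot.capture("side"); cv2.imwrite("pics/s3.png",cv2.resize(p[110:320,220:430],None,fx=2.8,fy=2.8,interpolation=cv2.INTER_CUBIC))
o=bot.get_obs(); print(o["time"],o["tool_pos"],o["contact_force"])
E
```

```text
5.3 [ 532.1643453  -281.25346568  221.09444507] [-0.81726189  0.1013116  -0.37683132]
```

View pics/s3.png

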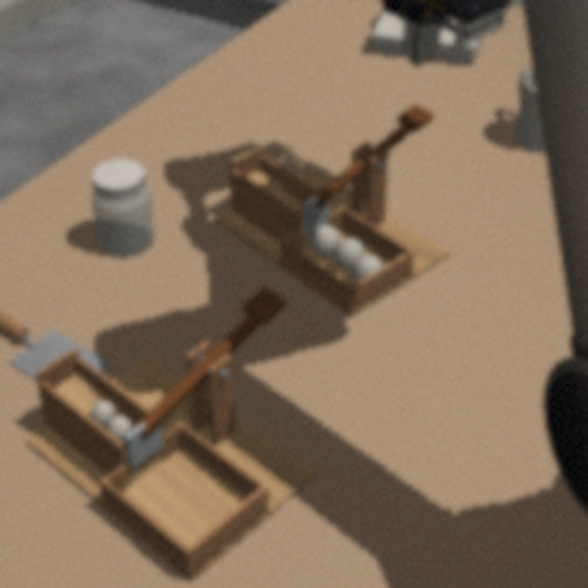

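The large balls lie in the tray at crop (326,237), (350,250) and (370,264), and the pad is back up at full-image (369,152), as at the start. The small dispenser is unchanged. One numeric check that the lever is fully up, then I'll hand in.

```bash
python3 - <<'E'
from h import *
a=cv2.imread("pics/side0.png"); b,d=bot.capture("side")
g=lambda x:cv2.cvtColor(x,cv2.COLOR_BGR2GRAY).astype(np.float32)
for n,(x0,x1,y0,y1) in{"pad":(358,380,143,162),"gate":(328,340,176,194),"lever":(336,380,143,180)}.items():
    t=g(a)[y0:y1,x0:x1]; s=g(b)[y0-12:y1+12,x0-12:x1+12]
    r=cv2.matchTemplate(s,t,cv2.TM_CCOEFF_NORMED); _,m,_,l=cv2.minMaxLoc(r); print(n,round(m,2),l[0]-12,l[1]-12)
E
```

```text
pad 0.98 0 0
gate 0.47 10 -12
lever 0.86 0 0
```

```bash
python3 -c "
from plant import bot
print(bot.close_job())"
```

```text
the job is handed in; nothing more can be done
None
```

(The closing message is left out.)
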